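# Find the full slide box by weight and show it to the code reader

### The job

Three identical closed slide boxes lie on the bench; find by lifting which one is full (heavy) and hold that one up to the blue code-reader camera on the post: one small end of the box square to the lens, lid side on top as the camera sees it (so the box is pitched just as the camera is), the middle of the box on the lens axis and 13 cm in front of the lens. Finish while still holding it there, steady and in the air; the empty boxes must be left lying upright on the bench and never shown to the camera, and the camera, the beaker, the dish and the timer must be left alone.

Things in the scene. Friction and masses are not known exactly. Their poses are not given: they have to be found in the camera images.
- slide_box_a: one of three look-alike shut dark green slide boxes, 34 x 87 x 35 mm (x, y, z), lying flat on the bench; origin at the centre of its underside, x across the width (grip here, on the long sides), y along the length, z up out of the lid, which is fixed. One is full (380 to 520 g), two are empty (95 to 145 g); the full one's place varies
- slide_box_b: one of three look-alike shut dark green slide boxes, 34 x 87 x 35 mm (x, y, z), lying flat on the bench; origin at the centre of its underside, x across the width (grip here, on the long sides), y along the length, z up out of the lid, which is fixed. One is full (380 to 520 g), two are empty (95 to 145 g); the full one's place varies
- slide_box_c: one of three look-alike shut dark green slide boxes, 34 x 87 x 35 mm (x, y, z), lying flat on the bench; origin at the centre of its underside, x across the width (grip here, on the long sides), y along the length, z up out of the lid, which is fixed. One is full (380 to 520 g), two are empty (95 to 145 g); the full one's place varies
- lens (a point): centre of the front glass of the code-reader camera: a blue 46 mm cube with white light ring and black barrel; a 16 mm steel post, 360 mm tall on a grey base, stands behind it. Its place, heading, height and downward pitch (0.1 to 0.4 rad) vary. Axes: the camera looks along -x, y is sideways and level, z is the camera's up
- focus (a point): the point in the air 130 mm in front of the lens glass on the lens axis, where the middle of the box (17.5 mm above its origin along the box's z) belongs; same axes as lens: the box's y must lie along this x (either end forward), the box's z along this z
- dish: clear lidded round dish, 58 mm across, 16 mm high, on the bench; origin at the centre of its underside; leave alone
- beaker: clear plastic beaker, 53 mm across, 70 mm high, on the bench; origin at the centre of its underside; leave alone
- timer: white bench timer, 62 x 66 x 17 mm, on the bench; origin at the centre of its underside; leave alone
Mind the look-alikes: they are no part of the job. Leave any red look-alike of the slide_box_a alone.

How it is judged:
By the outcome, as a careful person would: the job done as asked, in the order asked, and still so for the second after the job is handed in, while the arm keeps its last pose, push and grip.
It also fails if it takes over 72 s, if anything falls off the work surface, if the arm or the gripper's body presses on something with over 40 N, if the wrist force passes 120 N, or if a joint passes its speed limit or range.

### The arm

A 6-joint arm with a two-finger parallel gripper is mounted at the origin on a cart in front of the work surface, level with it; the furniture and walls round the work are solid. World frame = base frame: x ahead of the robot, y to its left, z up, the work surface at z = 0. Lengths are in m, angles in rad, forces in N, time in s.
With the tool pointing down it reaches from about 0.225 to 0.725 m from the base axis. Payload 3.1 kg.
Tool frame: the origin (TCP) lies on the front face of the gripper's body, between the roots of the fingers; the fingertips stand 73 mm ahead of it and the grasp point (between the pads) lies 54 mm ahead of it (finger_overhang is the distance from the TCP to the fingertips, in m); z points along the fingers, y is the line along which they close (so a half turn about z gives the same grasp; the last joint's range is limited). The gripper opens to 85 mm and grips with 20 to 120 N. Pads are 22 mm wide; open, the fingers measure 114 mm over their backs; the gripper's body (76 mm by 85 mm) begins 54 mm behind the grasp point. The pads swing forward as they close: fully open they stand 13 mm farther back than shut.
Start: joints at [-1.455, 0.048, 0.099, 1.622, 0, 1.443], TCP at [0.127, -0.509, 0.304] pointing down, gripper open.
Joint ranges: [-2.91, 2.91], [-0.99, 1.94], [-1.21, 1.42], [-2.12, 2.29], [-1.49, 1.47], [-3.14, 3.14]. Speed limits (rad/s): [2.79, 2.79, 3.14, 3.14, 3.14, 3.14].

### API

Orientations are given as [roll, pitch, yaw] about the fixed x, y, z axes, in that order (R = Rz(yaw) Ry(pitch) Rx(roll)).
In Python, from rig import * gives the robot as it stands.
- The arm moves only by the tool play_rows, never from a script. Its argument "increments" is a list of rows, each an object of numbers: "x", "y", "z": the shift along the tool's x, y, z in mm; "yaw": the turn about the tool's z in rad. A call has 1 to 10 rows; each row is the pose to reach, as a shift and turn from the pose commanded when the call began, along the tool's axes at that moment; what a row does not reach only later rows make up. A row lasts 1/10 s, in which the tool goes at most 50 mm and 8.59 degrees, less where a joint would pass 70% of its speed; a pose out of reach is approached as far as the arm can. A call with a gripper value outside its range is refused whole. "hand" is the closure, from 0 (fully open) to 1 (shut), set as the call begins (left out, the last holds). The fingers move at their own pace and stop on an object; "force" is the grip in N (left out, the last holds). Time passes only in rows, so rows that repeat a pose let the fingers close. It gives the time, the measured TCP pose, the force, the opening and the grip force at its end, in the units of the state.
- state(): the state, without advancing time (a new reading comes with each control period).
- snapshot(name): name is "side" or "top" or "wrist"; returns the picture (400x640x3 uint8, blue, green, red); there is no depth.
- camera_info(name): a dict with "mtx" (3x3 intrinsics, pixels), "view" (4x4, takes a point from world to camera coordinates); the wrist camera has in their place "hand_eye" (4x4, takes a point from camera to tool coordinates, whose origin is the TCP and whose axes are the flange's). Camera axes: x right, y up, looking along -z (the intrinsics and any distortion apply to the point x, -y, -z); pixel columns grow to the right and rows downward; lengths in m; the calibration is good to about 2 mm. A picture is of the moment at which its call begins: read the wrist's pose just before it. camera_info takes no time and is no camera call.
- job_done(): hands the job in; it is judged then, once.
The state is a dict: "clock": time; "joint_pos": joint angles; "qd": joint speeds; "effort": joint torques, N m; "position": TCP position; "tool_rot": TCP orientation; "force": force on the tool from outside, world axes, zero at the start; "torque": the same for the moment, N m; "grip_width": finger opening in m; "finger_force": force on a finger pad.
Only numpy, scipy, OpenCV 4.12 (cv2) and the standard library are available. Lean on these libraries where they do the work, as an engineer would, in place of code of your own. Each camera call takes 0.05 s, during which the arm holds its last target. There are 200 camera calls.

## Working session

There is one attempt and no reset: what is moved stays moved. The work goes in short steps, Python scripts to look and compute and a tool call to move; the robot and the scene stay as the last step left them, time stands still between calls to the robot, and variables do not carry over. Pictures are saved under pics/ and viewed, at most 10 in all, crops included, and the job is handed in when it is done.

Besides the shell and the picture viewer there is one more tool, called after ">>>" as name([rows], argument=value, ...), one row to a line, values as JSON. play_rows: Moves the arm, as the interface text tells. Its arguments: {"type":"object","properties":{"increments":{"type":"array"},"hand":{"type":"number"},"force":{"type":"number"}},"required":["increments"]}

```bash
mkdir -p pics; ls; python3 - <<'E'
from rig import *
import cv2,numpy as np
np.set_printoptions(precision=4,suppress=True)
print(state())
for n in ("side","top","wrist"):
    im=snapshot(n); cv2.imwrite(f"pics/{n}0.png",im); print(n,camera_info(n))
E
```

```text
pics
{'clock': 0.0, 'joint_pos': array([-1.4548,  0.0488,  0.0976,  1.622 ,  0.    ,  1.443 ]), 'qd': array([-0.0005,  0.0004, -0.0025, -0.0008, -0.002 ,  0.0009]), 'effort': array([  0.    , -33.8778,  32.0017,   0.0203,  -0.0001,   0.    ]), 'position': array([ 0.1267, -0.509 ,  0.3027]), 'tool_rot': array([-3.1392, -0.0003,  0.2438]), 'force': array([-0.1767, -0.4955, -0.2083]), 'torque': array([-0.0016, -0.0047, -0.0035]), 'finger_force': 0.0, 'grip_width': 0.08546308242404323}
side {'mtx': array([[512.718 ,   0.    , 318.0925],
       [  0.    , 512.718 , 194.925 ],
       [  0.    ,   0.    ,   1.    ]]), 'view': array([[ 0.9992,  0.0405,  0.0003, -0.5397],
       [-0.014 ,  0.3387,  0.9408, -0.1043],
       [ 0.038 , -0.94  ,  0.3389, -2.0889],
       [ 0.    ,  0.    ,  0.    ,  1.    ]])}
top {'mtx': array([[511.6688,   0.    , 315.0841],
       [  0.    , 511.6688, 195.5041],
       [  0.    ,   0.    ,   1.    ]]), 'view': array([[-0.0232, -0.9997, -0.0043, -0.1443],
       [ 0.9814, -0.0236,  0.1905, -0.5479],
       [-0.1905,  0.0002,  0.9817, -1.582 ],
       [ 0.    ,  0.    ,  0.    ,  1.    ]])}
wrist {'mtx': array([[334.5182,   0.    , 318.3683],
       [  0.    , 334.5182, 199.1863],
       [  0.    ,   0.    ,   1.    ]]), 'hand_eye': array([[ 0.0009,  0.9559,  0.2937,  0.0753],
       [ 1.    , -0.0007, -0.0006,  0.0004],
       [-0.0004,  0.2937, -0.9559, -0.0692],
       [ 0.    ,  0.    ,  0.    ,  1.    ]])}
```

View pics/side0.png

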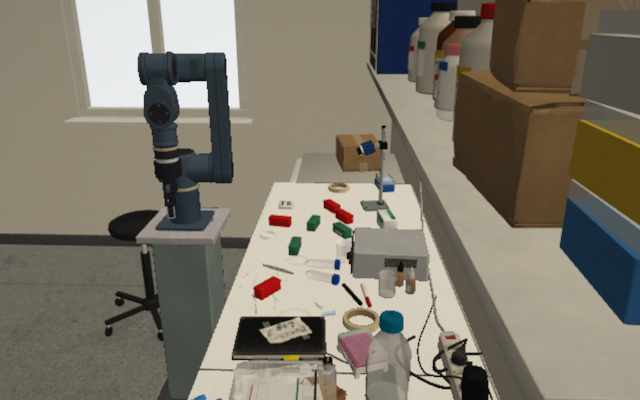

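View pics/top0.png

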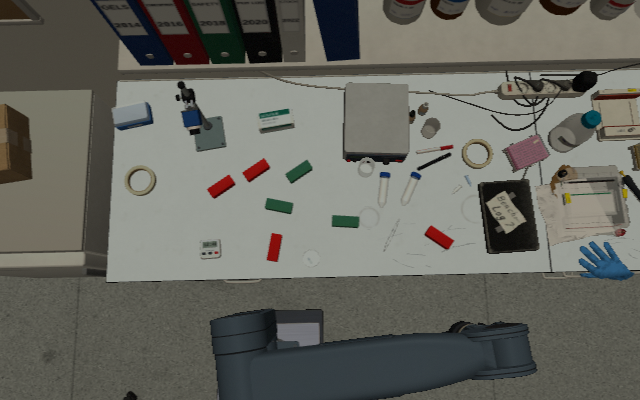

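Candidates (top view): green boxes at (299,171), (279,206) and (345,222). The red look-alikes at (221,186), (256,170), (275,247) and (438,237) are excluded. The white/green carton at (277,120) is not a slide box. The blue code reader is at about (190,112) in top and (370,147) in side.

```bash
cat > h.py <<'E'
from rig import *
import cv2,numpy as np
from scipy.spatial.transform import Rotation as Ro
np.set_printoptions(precision=4,suppress=True)
def pose(s): 
    T=np.eye(4);T[:3,:3]=Ro.from_euler('xyz',s['tool_rot']).as_matrix();T[:3,3]=s['position'];return T
def ray(n,uv,s=None):
    c=camera_info(n);M=c['mtx'];W=pose(s)@c['hand_eye'] if n=='wrist' else np.linalg.inv(c['view'])
    d=np.linalg.inv(M)@[uv[0],uv[1],1];d=W[:3,:3]@(d*[1,-1,-1]);return W[:3,3],d/np.linalg.norm(d)
def onz(n,uv,z,s=None):
    o,d=ray(n,uv,s);return o+d*(z-o[2])/d[2]
def proj(n,p,s=None):
    c=camera_info(n);V=np.linalg.inv(pose(s)@c['hand_eye']) if n=='wrist' else c['view']
    q=(V@np.r_[p,1])[:3]*[1,-1,-1];q=c['mtx']@q;return q[:2]/q[2]
def tri(a,b):
    (o1,d1),(o2,d2)=a,b;A=np.c_[d1,-d2];t=np.linalg.lstsq(A,o2-o1,rcond=None)[0]
    p,q=o1+d1*t[0],o2+d2*t[1];return (p+q)/2,np.linalg.norm(p-q)
E
python3 - <<'E'
from h import *
im=cv2.imread('pics/top0.png');si=cv2.imread('pics/side0.png')
b,g,r=[im[...,i].astype(int) for i in range(3)]
m=((g>r*1.5)&(g>b*1.2)&(g>40)).astype(np.uint8)
for c in cv2.findContours(m,0,2)[0]:
    if cv2.contourArea(c)<80: continue
    (u,v),_,_=rc=cv2.minAreaRect(c)
    if v<140: continue
    P=np.array([onz('top',p,.03) for p in cv2.boxPoints(rc)])
    e1=P[1]-P[0];e2=P[2]-P[1];l=e1 if np.linalg.norm(e1)>np.linalg.norm(e2) else e2
    print('green',np.r_[u,v],P.mean(0),np.linalg.norm(e1),np.linalg.norm(e2),'axis',np.arctan2(l[1],l[0]))
for n,uv,z in(('timer',(210,249),.015),('dish',(311,257),.01),('dish2',(369,217),.01),('base',(209,133),.01),('beaker?',(366,168),.07),('beaker2',(430,128),.07),('red1',(256,170),.03),('red2',(221,186),.03),('red3',(275,247),.03)): print(n,onz('top',uv,z))
print(tri(ray('top',(190,112)),ray('side',(370,147))))
a=cv2.resize(im[70:160,150:240],(560,560),interpolation=cv2.INTER_CUBIC)
c=cv2.resize(si[120:220,340:410],(392,560),interpolation=cv2.INTER_CUBIC)[:, :240]
c=cv2.resize(si[130:165,350:400],(800,560),interpolation=cv2.INTER_CUBIC)[:,:]
cv2.imwrite('pics/c_top.png',a);cv2.imwrite('pics/c_side.png',c)
g=cv2.resize(im[150:265,250:410],(800,575),interpolation=cv2.INTER_CUBIC);cv2.imwrite('pics/c_box.png',g)
E
```

```text
green [345. 221.] [ 0.4632 -0.2512  0.03  ] 0.08351388850568851 0.0323537513813345 axis -1.5946236714577584
green [278.4423 205.2885] [ 0.5194 -0.0382  0.03  ] 0.03333867709961291 0.08465896985446658 axis -1.794765525108621
green [298.3077 170.9615] [ 0.6318 -0.1043  0.03  ] 0.08401448175478926 0.03255881256167722 axis -0.9908223270011479
timer [0.385  0.1837 0.015 ]
dish [ 0.3523 -0.1395  0.01  ]
dish2 [ 0.4772 -0.3307  0.01  ]
base [0.7751 0.1943 0.01  ]
beaker? [ 0.6264 -0.3217  0.07  ]
beaker2 [ 0.7547 -0.5344  0.07  ]
red1 [0.6383 0.0341 0.03  ]
red2 [0.5875 0.1481 0.03  ]
red3 [ 0.3851 -0.026   0.03  ]
(array([0.7524, 0.1947, 0.2667]), np.float64(0.004305298375640677))
```

View pics/c_top.png

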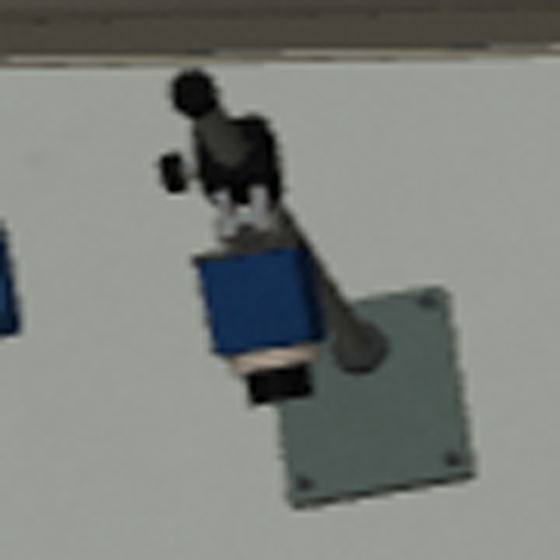

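View pics/c_side.png

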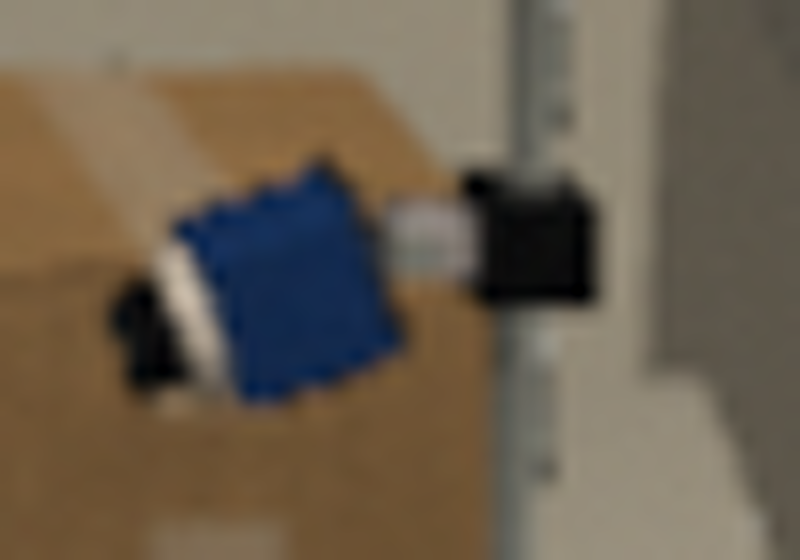

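View pics/c_box.png

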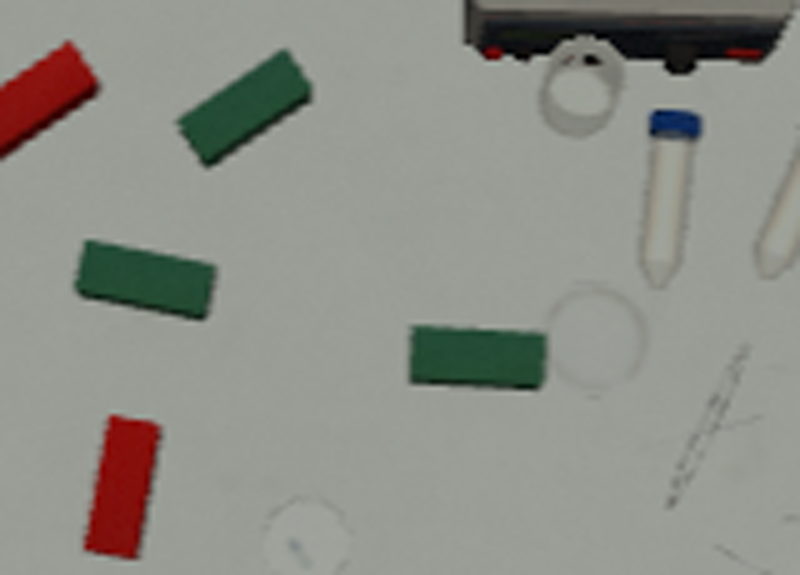

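The crops confirm three plain green boxes, each well clear of the red ones. The dish lies just beyond the right end of box A, at crop (597,340). The reader's barrel points toward the robot and down. I'll start by weighing box A.

```bash
cat >> h.py <<'E'
def go(p,yaw,s=None):
    s=s or state();T=pose(s);d=T[:3,:3].T@(np.array(p)-T[:3,3])*1000
    y=-(yaw-s['tool_rot'][2]);y=(y+np.pi)%(2*np.pi)-np.pi
    print('inc',d.round(1),'yaw',round(y,3))
E
python3 - <<'E'
from h import *
go((.463,-.251,.14),1.547);go((.463,-.251,.14),-1.595)
f=lambda n,u,v,x0,y0,k:(x0+u*k,y0+v*k)
T=lambda u,v:(150+u*90/560,70+v*90/560)
S=lambda u,v:(350+u/16,130+v/16)
fr,e=tri(ray('top',T(282,390)),ray('side',S(125,343)));print(fr,e)
bk,e=tri(ray('top',T(253,252)),ray('side',S(362,245)));print(bk,e)
E
```

```text
inc [ 388.6 -169.   163.4] yaw -1.303
inc [ 388.6 -169.   163.4] yaw 1.839
[0.6989 0.1828 0.2491] 0.0010368301806310699
[0.7589 0.1918 0.2733] 0.004232190444487725
```

>>> play_rows([
  {"x": 389,"y": -169,"z": 163,"yaw": -1.303},
  {"x": 389,"y": -169,"z": 163,"yaw": -1.303},
  {"x": 389,"y": -169,"z": 163,"yaw": -1.303},
  {"x": 389,"y": -169,"z": 163,"yaw": -1.303},
  {"x": 389,"y": -169,"z": 163,"yaw": -1.303},
  {"x": 389,"y": -169,"z": 163,"yaw": -1.303},
  {"x": 389,"y": -169,"z": 163,"yaw": -1.303},
  {"x": 389,"y": -169,"z": 163,"yaw": -1.303},
  {"x": 389,"y": -169,"z": 163,"yaw": -1.303},
  {"x": 389,"y": -169,"z": 163,"yaw": -1.303},
], hand=0, force=40)

```text
clock: 1.15
position: [0.465, -0.247, 0.1375]
tool_rot: [-3.139, -0.005, 1.555]
force: [-0.3, -0.4, 0.6]
grip_width: 0.0852
finger_force: 0.0
```

```bash
cat >> h.py <<'E'
def green(s=None,z=.035):
    s=state();im=snapshot('wrist');b,g,r=[im[...,i].astype(int) for i in range(3)]
    m=((g>r*1.5)&(g>b*1.2)&(g>30)).astype(np.uint8)
    for c in cv2.findContours(m,0,2)[0]:
        if cv2.contourArea(c)<800: continue
        rc=cv2.minAreaRect(c);P=np.array([onz('wrist',p,z,s) for p in cv2.boxPoints(rc)])
        e1=P[1]-P[0];e2=P[2]-P[1];l=max((e1,e2),key=np.linalg.norm)
        print('g',np.array(rc[0]),P.mean(0),np.linalg.norm(e1),np.linalg.norm(e2),'ax',np.arctan2(l[1],l[0]))
    return im
E
python3 - <<'E'
from h import *
im=green();cv2.imwrite('pics/w1.png',im)
E
```

```text
g [321.9948 235.088 ] [ 0.4671 -0.2486  0.035 ] 0.0894023577136479 0.0319032870871537 ax 1.4776667536177615
```

View pics/w1.png

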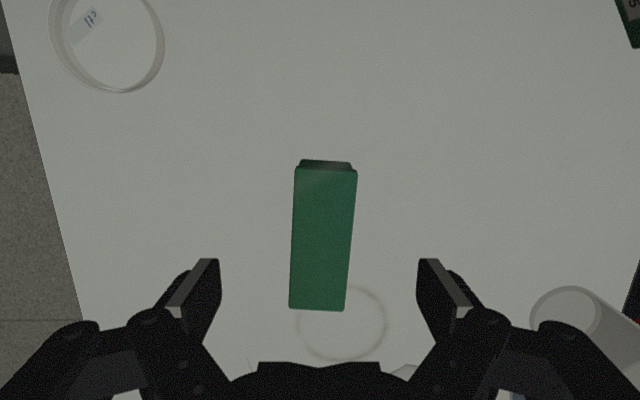

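The wrist view shows box A at (322,235), turned about 0.07 rad from the tool. The lidded dish at (107,38) is clear, and the ring below the box is only a stain. I'll descend and grip.

>>> play_rows([
  {"x": -3,"y": 1,"z": 30,"yaw": 0.065},
  {"x": -3,"y": 1,"z": 60,"yaw": 0.065},
  {"x": -3,"y": 1,"z": 60,"yaw": 0.065},
  {"x": -3,"y": 1,"z": 60,"yaw": 0.065},
])

```text
clock: 1.6
position: [0.4633, -0.2551, 0.0809]
tool_rot: [-3.14, -0.001, 1.48]
force: [-0.3, 0.1, 0.6]
grip_width: 0.085
finger_force: 0.0
```

>>> play_rows([
  {"x": 0,"y": 0,"z": 0},
  {"x": 0,"y": 0,"z": 0},
  {"x": 0,"y": 0,"z": 0},
  {"x": 0,"y": 0,"z": 0},
  {"x": 0,"y": 0,"z": 0},
  {"x": 0,"y": 0,"z": 0},
  {"x": 0,"y": 0,"z": 0},
], hand=1)

```text
schema error: expected keys x, y, z, yaw
```

>>> play_rows([
  {"z": -10},
  {"z": -25},
  {"z": -25},
  {"z": -25},
  {"z": -25},
  {"z": -25},
])

```text
schema error: expected keys x, y, z, yaw
```

>>> play_rows([
  {"x": 3,"y": 0,"z": 2,"yaw": 0},
  {"x": 3,"y": 0,"z": 2,"yaw": 0},
  {"x": 3,"y": 0,"z": 2,"yaw": 0},
  {"x": 3,"y": 0,"z": 2,"yaw": 0},
  {"x": 3,"y": 0,"z": 2,"yaw": 0},
  {"x": 3,"y": 0,"z": 2,"yaw": 0},
], hand=1, force=40)

```text
clock: 2.2
position: [0.4655, -0.2522, 0.0803]
tool_rot: [3.139, 0.001, 1.482]
force: [0.1, 0.2, 4.7]
grip_width: 0.0332
finger_force: 42.0
```

>>> play_rows([
  {"x": 0,"y": 0,"z": -10,"yaw": 0},
  {"x": 0,"y": 0,"z": -20,"yaw": 0},
  {"x": 0,"y": 0,"z": -20,"yaw": 0},
  {"x": 0,"y": 0,"z": -20,"yaw": 0},
  {"x": 0,"y": 0,"z": -20,"yaw": 0},
])

```text
clock: 2.7
position: [0.4643, -0.2514, 0.0984]
tool_rot: [-3.141, -0.001, 1.482]
force: [-0.1, -0.1, -1.3]
grip_width: 0.0336
finger_force: 41.3
```

```bash
python3 -c "
from h import *
s=state();print(s['force'],s['torque'],s['effort'],s['position'],s['grip_width'],s['finger_force'])"
```

```text
[-0.1035 -0.1356 -1.2881] [-0.0498 -0.0095  0.0143] [ -0.003  -35.8065  31.3978  -0.0186   0.0006   0.    ] [ 0.4643 -0.2514  0.0984] 0.033628726514693556 41.33433759212494
```

Box A reads about 1.3 N, so it is empty. I'll put it down and go to box B.

>>> play_rows([
  {"x": 0,"y": 0,"z": 15,"yaw": 0},
  {"x": 0,"y": 0,"z": 19,"yaw": 0},
  {"x": 0,"y": 0,"z": 19,"yaw": 0},
  {"x": 0,"y": 0,"z": 19,"yaw": 0},
])

```text
clock: 3.1
position: [0.4644, -0.2514, 0.0802]
tool_rot: [-3.141, -0.0, 1.482]
force: [-1.5, 1.1, 3.5]
grip_width: 0.0333
finger_force: 42.0
```

>>> play_rows([
  {"x": 0,"y": 0,"z": 0,"yaw": 0},
  {"x": 0,"y": 0,"z": 0,"yaw": 0},
  {"x": 0,"y": 0,"z": 0,"yaw": 0},
  {"x": 0,"y": 0,"z": 0,"yaw": 0},
  {"x": 0,"y": 0,"z": -40,"yaw": 0},
  {"x": 0,"y": 0,"z": -60,"yaw": 0},
], hand=0)

```text
clock: 3.7
position: [0.465, -0.2519, 0.1416]
tool_rot: [3.14, 0.001, 1.482]
force: [0.8, -0.4, 0.2]
grip_width: 0.0853
finger_force: 0.0
```

```bash
python3 -c "
from h import *
print(state()['force'],state()['position']);go((.5194,-.0382,.14),1.347)"
```

```text
[ 0.7577 -0.4146  0.1587] [ 0.465  -0.2519  0.1416]
inc [217.6  35.2   1.5] yaw 0.135
```

>>> play_rows([
  {"x": 218,"y": 35,"z": 0,"yaw": 0.135},
  {"x": 218,"y": 35,"z": 0,"yaw": 0.135},
  {"x": 218,"y": 35,"z": 0,"yaw": 0.135},
  {"x": 218,"y": 35,"z": 0,"yaw": 0.135},
  {"x": 218,"y": 35,"z": 0,"yaw": 0.135},
  {"x": 218,"y": 35,"z": 0,"yaw": 0.135},
])

```text
clock: 4.3
position: [0.5192, -0.0346, 0.1398]
tool_rot: [3.142, -0.001, 1.352]
force: [0.1, -0.9, 0.7]
grip_width: 0.0855
finger_force: 0.0
```

```bash
python3 -c "
from h import *
print(state()['position'],state()['tool_rot']);green()"
```

```text
[ 0.5192 -0.0346  0.1398] [ 3.1415 -0.0008  1.3519]
g [517.6639 289.747 ] [ 0.6292 -0.0972  0.035 ] 0.0318930954994335 0.10511067630592673 ax -0.9896050423891181
g [324.5 231. ] [ 0.5231 -0.0358  0.035 ] 0.0319953035730211 0.0886831133821908 ax -1.7566699808697879
```

>>> play_rows([
  {"x": -3,"y": 3,"z": 40,"yaw": -0.025},
  {"x": -3,"y": 3,"z": 60,"yaw": -0.025},
  {"x": -3,"y": 3,"z": 60,"yaw": -0.025},
  {"x": -3,"y": 3,"z": 60,"yaw": -0.025},
])

```text
clock: 4.75
position: [0.5207, -0.0422, 0.0798]
tool_rot: [-3.141, 0.0, 1.37]
force: [-0.8, -0.4, -0.4]
grip_width: 0.0851
finger_force: 0.0
```

>>> play_rows([
  {"x": 0,"y": 0,"z": 0,"yaw": 0},
  {"x": 0,"y": 0,"z": 0,"yaw": 0},
  {"x": 0,"y": 0,"z": 0,"yaw": 0},
  {"x": 0,"y": 0,"z": 0,"yaw": 0},
  {"x": 0,"y": 0,"z": 0,"yaw": 0},
  {"x": 0,"y": 0,"z": 0,"yaw": 0},
], hand=1)

```text
clock: 5.35
position: [0.5218, -0.0414, 0.0812]
tool_rot: [3.14, 0.0, 1.372]
force: [-1.8, -0.2, 5.9]
grip_width: 0.0333
finger_force: 43.8
```

>>> play_rows([
  {"x": 0,"y": 0,"z": -10,"yaw": 0},
  {"x": 0,"y": 0,"z": -20,"yaw": 0},
  {"x": 0,"y": 0,"z": -20,"yaw": 0},
  {"x": 0,"y": 0,"z": -20,"yaw": 0},
  {"x": 0,"y": 0,"z": -20,"yaw": 0},
])

```text
clock: 5.85
position: [0.5206, -0.0411, 0.0993]
tool_rot: [-3.14, -0.0, 1.372]
force: [-0.6, -0.3, -4.2]
grip_width: 0.0335
finger_force: 42.7
```

Box B reads about 4.2 N, so it is the full one. I'll put it down, then take a close look at the reader to get its pitch.

>>> play_rows([
  {"x": 0,"y": 0,"z": 15,"yaw": 0},
  {"x": 0,"y": 0,"z": 19,"yaw": 0},
  {"x": 0,"y": 0,"z": 19,"yaw": 0},
  {"x": 0,"y": 0,"z": 19,"yaw": 0},
])

```text
clock: 6.25
position: [0.5208, -0.0412, 0.0812]
tool_rot: [-3.141, 0.0, 1.372]
force: [-1.4, -0.0, 1.3]
grip_width: 0.0336
finger_force: 43.1
```

>>> play_rows([
  {"x": 0,"y": 0,"z": 0,"yaw": 0},
  {"x": 0,"y": 0,"z": 0,"yaw": 0},
  {"x": 0,"y": 0,"z": 0,"yaw": 0},
  {"x": 0,"y": 0,"z": 0,"yaw": 0},
  {"x": 0,"y": 0,"z": -50,"yaw": 0},
  {"x": 0,"y": 0,"z": -100,"yaw": 0},
], hand=0)

```text
clock: 6.85
position: [0.519, -0.0407, 0.1792]
tool_rot: [-3.135, -0.0, 1.372]
force: [1.5, -0.5, -0.2]
grip_width: 0.0856
finger_force: 0.0
```

```bash
python3 -c "
from h import *
go((.58,.13,.42),1.57)"
```

```text
inc [ 179.4   24.5 -240.9] yaw -0.198
```

>>> play_rows([
  {"x": 179,"y": 25,"z": -240,"yaw": -0.198},
  {"x": 179,"y": 25,"z": -240,"yaw": -0.198},
  {"x": 179,"y": 25,"z": -240,"yaw": -0.198},
  {"x": 179,"y": 25,"z": -240,"yaw": -0.198},
  {"x": 179,"y": 25,"z": -240,"yaw": -0.198},
  {"x": 179,"y": 25,"z": -240,"yaw": -0.198},
  {"x": 179,"y": 25,"z": -240,"yaw": -0.198},
  {"x": 179,"y": 25,"z": -240,"yaw": -0.198},
  {"x": 179,"y": 25,"z": -240,"yaw": -0.198},
])

```text
clock: 7.75
position: [0.5808, 0.1289, 0.4194]
tool_rot: [-3.139, 0.001, 1.569]
force: [0.4, -0.5, 0.1]
grip_width: 0.0855
finger_force: 0.0
```

```bash
cat > v.py <<'E'
from h import *
import sys,pickle
n=sys.argv[1];s=state();im=snapshot('wrist');pickle.dump((s,im),open(n+'.pkl','wb'))
print(s['position'],s['tool_rot'],proj('wrist',(.70,.183,.249),s),proj('wrist',(.759,.192,.273),s))
cv2.imwrite('pics/'+n+'.png',im)
E
python3 v.py r1
```

```text
[0.5808 0.1289 0.4194] [-3.1392  0.0006  1.5695] [487.8934 126.802 ] [603.0506 115.4834]
```

>>> play_rows([
  {"x": 50,"y": 0,"z": 0,"yaw": 0},
  {"x": 100,"y": 0,"z": 0,"yaw": 0},
  {"x": 110,"y": 0,"z": 0,"yaw": 0},
  {"x": 110,"y": 0,"z": 0,"yaw": 0},
  {"x": 110,"y": 0,"z": 0,"yaw": 0},
])

```text
clock: 8.3
position: [0.5809, 0.238, 0.42]
tool_rot: [-3.14, 0.002, 1.569]
force: [-0.2, -0.4, 0.8]
grip_width: 0.0854
finger_force: 0.0
```

```bash
python3 v.py r2; python3 - <<'E'
import pickle,cv2,numpy as np
a=[pickle.load(open(f'r{i}.pkl','rb'))[1] for i in(1,2)]
cv2.imwrite('pics/r12.png',np.vstack([i[100:380,240:640] for i in a]))
cv2.imwrite('pics/r12.png',np.hstack([i[20:400,280:640] for i in a]))
E
```

```text
[0.5809 0.238  0.42  ] [-3.1396  0.0016  1.5689] [467.0696 265.5102] [564.4199 270.4437]
```

View pics/r12.png

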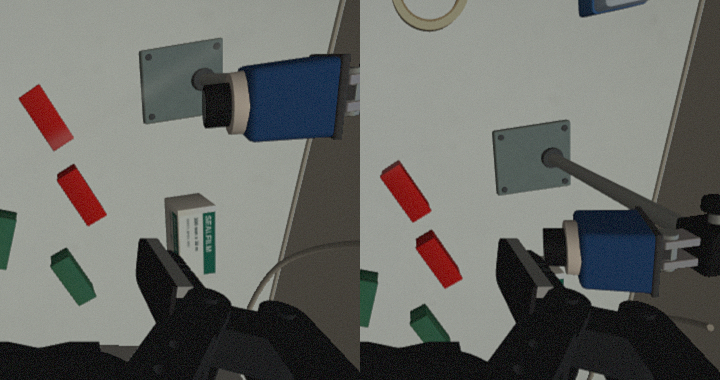

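The reader is clear in both views, with its barrel at about (500,125) and (470,265) full-frame. I'll zoom in once to pick matching corners.

```bash
python3 - <<'E'
import pickle,cv2,numpy as np
a=[pickle.load(open(f'r{i}.pkl','rb'))[1] for i in(1,2)]
z=lambda i,x,y:cv2.resize(i[y:y+110,x:x+160],None,fx=5,fy=5,interpolation=cv2.INTER_CUBIC)[:]
A=cv2.resize(a[0][70:170,475:635],(800,500),interpolation=cv2.INTER_CUBIC)
k=4
A=[cv2.resize(i[y:y+h,x:x+160],None,fx=5,fy=3,interpolation=cv2.INTER_CUBIC) for i,x,y,h in((a[0],475,66,100),(a[1],455,220,100))]
cv2.imwrite('pics/rz.png',cv2.convertScaleAbs(np.vstack(A),alpha=1.8))
E
```

```text
(no output)
```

View pics/rz.png

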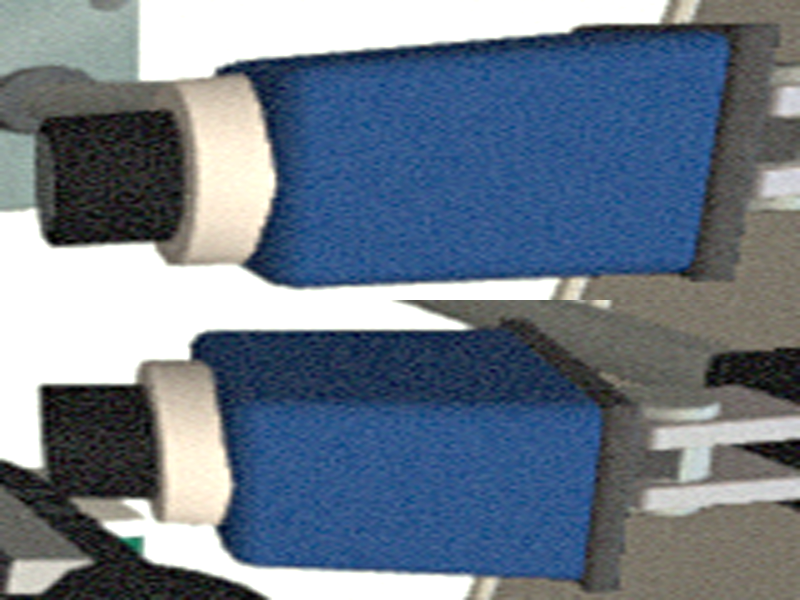

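```bash
python3 - <<'E'
from h import *
import pickle
s1,s2=[pickle.load(open(f'r{i}.pkl','rb'))[0] for i in(1,2)]
P={'F+':((298,63),(235,402)),'B+':((728,35),(600,402)),'B-':((695,273),(585,578)),'F-':((298,287),(240,565)),'lens':((47,180),(43,440)),
'barTop0':((47,115),(43,386)),'barBot0':((60,244),(45,495))}
Q={}
for k,(a,b) in P.items():
    Q[k],e=tri(ray('wrist',(475+a[0]/5,66+a[1]/3),s1),ray('wrist',(455+b[0]/5,220+(b[1]-300)/3),s2));print(k,Q[k],e)
n=np.linalg.norm
for a,b in(('F+','B+'),('F-','B-'),('F+','F-'),('B+','B-')):print(a,b,n(Q[a]-Q[b]))
x=(Q['B+']+Q['B-']-Q['F+']-Q['F-'])/2; y=Q['F+']+Q['B+']-Q['F-']-Q['B-']
print('x',x/n(x),'head',np.arctan2(x[1],x[0]),'pitch',np.arctan2(x[2],n(x[:2])),'y',y/n(y),'head from y',np.arctan2(-y[0],y[1]))
h,p=np.arctan2(x[1],x[0])*.5+.5*np.arctan2(-y[0],y[1]),np.arctan2(x[2],n(x[:2]))
X=np.array([np.cos(p)*np.cos(h),np.cos(p)*np.sin(h),np.sin(p)]);Z=np.array([-np.sin(p)*np.cos(h),-np.sin(p)*np.sin(h),np.cos(p)])
c=(Q['F+']+Q['F-']+Q['B+']+Q['B-'])/4-Z*.023
print('cube c',c,'lens-c in cam axes',(Q['lens']-c)@X,(Q['lens']-c)@np.cross(Z,X),(Q['lens']-c)@Z)
for v in('top','side'): print(v,proj(v,c),proj(v,c-X*.043))
E
```

```text
F+ [0.7079 0.2087 0.2805] 0.0010251548093903988
B+ [0.7497 0.2134 0.2897] 0.00022636965762599768
B- [0.7571 0.1689 0.2905] 9.53648047323608e-05
F- [0.7169 0.1641 0.2791] 0.0016250849137497592
lens [0.6957 0.1838 0.2525] 9.274257445797331e-05
barTop0 [0.6949 0.1982 0.2499] 9.370125034033823e-06
barBot0 [0.6968 0.1698 0.2567] 0.0014576596733877252
F+ B+ 0.04310660069161953
F- B- 0.04203882090391281
F+ F- 0.04559716906172263
B+ B- 0.04509497949508072
x [0.9636 0.1125 0.2425] head 0.11626165064330946 pitch 0.24497674279036885 y [-0.1806  0.9835  0.0078] head from y 0.18158226993634932
cube c [0.7384 0.1896 0.2626] lens-c in cam axes -0.04423195033802294 0.0006286567269319333 0.0005860168135655521
top [192.0982 117.8531] [194.8046 132.7408]
side [367.1775 148.0346] [357.3003 150.7216]
```

```bash
python3 - <<'E'
from h import *
import pickle
ims=[snapshot('side').astype(float) for _ in range(6)];im=np.mean(ims,0)
n=np.linalg.norm
# blueness, row profile edges: subpixel top/bottom edge per column
B=im[...,0]-im[...,2]
sub=B[134:160,354:380]
np.set_printoptions(linewidth=200)
print(sub.round(0).astype(int))
s1,s2=[pickle.load(open(f'r{i}.pkl','rb'))[0] for i in(1,2)]
P={'Ft':((298,65),(235,402)),'Fb':((218,66),(195,337))}
Q={k:tri(ray('wrist',(475+a[0]/5,66+a[1]/3),s1),ray('wrist',(455+b[0]/5,220+(b[1]-300)/3),s2))[0] for k,(a,b) in P.items()}
d=Q['Ft']-Q['Fb'];print(Q,n(d),'pitch from Z',np.arctan2(-d[0],d[2]))
def cube(p,h,bm):
    X=np.array([np.cos(p)*np.cos(h),np.cos(p)*np.sin(h),np.sin(p)]);Z=np.array([-np.sin(p)*np.cos(h),-np.sin(p)*np.sin(h),np.cos(p)]);Y=np.cross(Z,X)
    for a,b,c in((0,1,0),(-1,1,0),(-1,-1,-1),(0,-1,-1)):
        print(np.r_[p,a,b,c],proj('side',bm+.046*(a*X+b*.5*Y+c*Z)))
for p in(.25,.35):cube(p,.16,np.array([.7534,.1912,.2901]))
E
```

```text
[[-41 -40 -39 -40 -43 -46 -48 -48 -48 -48 -50 -53 -54 -53 -54 -53 -53 -50 -43 -33 -27 -27 -27 -26 -27 -27]
 [-50 -49 -49 -49 -51 -58 -67 -70 -69 -69 -70 -69 -69 -69 -69 -69 -68 -68 -64 -46 -30 -27 -27 -27 -27 -27]
 [-51 -50 -50 -50 -49 -52 -60 -69 -69 -69 -69 -69 -69 -69 -69 -69 -69 -68 -68 -61 -44 -30 -27 -27 -27 -27]
 [-53 -52 -52 -52 -50 -50 -54 -63 -69 -69 -69 -68 -68 -68 -68 -69 -68 -68 -68 -68 -61 -40 -26 -27 -27 -27]
 [-57 -54 -53 -53 -52 -50 -51 -56 -66 -69 -69 -69 -69 -69 -69 -70 -69 -68 -68 -69 -68 -57 -36 -27 -27 -27]
 [-63 -56 -54 -53 -51 -51 -51 -51 -58 -67 -71 -71 -70 -71 -71 -62 -56 -70 -69 -70 -69 -66 -53 -34 -26 -27]
 [-68 -59 -51 -51 -51 -50 -50 -49 -52 -60 -68 -72 -71 -72 -49  -3 -15 -55 -70 -70 -70 -69 -64 -50 -31 -18]
 [-70 -64 -55 -51 -51 -49 -49 -49 -50 -52 -60 -56 -24 -11  12  59  38 -13 -52 -68 -69 -68 -68 -64 -45   0]
 [-70 -68 -62 -55 -52 -51 -50 -49 -41 -16  -6  10  56  64  64  64  60  43 -25 -55 -35 -35 -34 -35 -26  -4]
 [-69 -69 -68 -60 -53 -52 -39 -12  10  55  63  63  64  64  66  68  64  52  -4 -27 -12 -15 -16 -15 -14  -9]
 [-69 -68 -69 -64 -55 -51 -30 
[... 1473 characters left out ...]
 -55 -55 -55 -54 -55 -55 -55 -55 -55 -56 -57 -56 -57 -56 -56 -56 -54 -55 -57 -57 -55 -55 -56 -57 -58]
 [-55 -55 -54 -55 -54 -54 -55 -55 -56 -56 -57 -57 -57 -57 -56 -56 -56 -54 -55 -56 -56 -56 -56 -56 -58 -58]]
{'Ft': array([0.7083, 0.2084, 0.2798]), 'Fb': array([0.7206, 0.209 , 0.2426])} 0.03914320626297806 pitch from Z 0.3195469735371468
[0.25 0.   1.   0.  ] [369.7984 140.2796]
[ 0.25 -1.    1.    0.  ] [359.3306 143.2138]
[ 0.25 -1.   -1.   -1.  ] [363.8702 156.2454]
[ 0.25  0.   -1.   -1.  ] [374.4657 153.2677]
[0.35 0.   1.   0.  ] [369.7984 140.2796]
[ 0.35 -1.    1.    0.  ] [359.6187 144.2194]
[ 0.35 -1.   -1.   -1.  ] [365.2041 156.9051]
[ 0.35  0.   -1.   -1.  ] [375.5116 152.9193]
```

```bash
python3 -c "
from h import *
go((.65,.045,.36),.2)"
```

```text
inc [-193.2   69.2   61.3] yaw 1.368
```

>>> play_rows([
  {"x": -50,"y": 0,"z": 0,"yaw": 0.1},
  {"x": -100,"y": 25,"z": 0,"yaw": 0.25},
  {"x": -150,"y": 50,"z": 20,"yaw": 0.4},
  {"x": -193,"y": 69,"z": 61,"yaw": 1.368},
  {"x": -193,"y": 69,"z": 61,"yaw": 1.368},
  {"x": -193,"y": 69,"z": 61,"yaw": 1.368},
  {"x": -193,"y": 69,"z": 61,"yaw": 1.368},
  {"x": -193,"y": 69,"z": 61,"yaw": 1.368},
  {"x": -193,"y": 69,"z": 61,"yaw": 1.368},
  {"x": -193,"y": 69,"z": 61,"yaw": 1.368},
])

```text
clock: 9.65
position: [0.6499, 0.0458, 0.36]
tool_rot: [3.142, -0.0, 0.197]
force: [-0.8, -0.5, -0.3]
grip_width: 0.0854
finger_force: 0.0
```

>>> play_rows([
  {"x": 0,"y": 0,"z": 0,"yaw": 0},
  {"x": 0,"y": 0,"z": 0,"yaw": 0},
])

```text
clock: 9.85
position: [0.6499, 0.046, 0.36]
tool_rot: [3.142, -0.0, 0.203]
force: [0.1, 0.3, 0.3]
grip_width: 0.0855
finger_force: 0.0
```

```bash
python3 v.py r3; python3 - <<'E'
import pickle,cv2,numpy as np
a=pickle.load(open('r3.pkl','rb'))[1]
b=cv2.convertScaleAbs(a[40:190,40:240],alpha=1.8)
cv2.imwrite('pics/rz3.png',cv2.resize(b,None,fx=4,fy=4,interpolation=cv2.INTER_CUBIC))
E
```

```text
[0.6499 0.046  0.36  ] [ 3.1415 -0.0001  0.203 ] [75.9693 93.5301] [  9.3293 -66.1851]
```

```bash
python3 -c "
from h import *
s=state()
for p in((.69,.03,.40),(.68,.02,.42),(.69,.02,.36)):
  t=dict(s);t['position']=np.array(p);t['tool_rot']=np.array([np.pi,0,.15])
  print(p,[proj('wrist',q,t).round(0) for q in((.695,.184,.25),(.755,.169,.29),(.75,.213,.29))]);go(p,.15)"
```

```text
(0.69, 0.03, 0.4) [array([ 91., 170.]), array([64., 76.]), array([-25.,  73.])]
inc [ 36.   23.9 -40. ] yaw 0.053
(0.68, 0.02, 0.42) [array([ 94., 149.]), array([70., 56.]), array([-11.,  53.])]
inc [ 24.2  31.6 -60. ] yaw 0.053
(0.69, 0.02, 0.36) [array([ 25., 183.]), array([-38.,  66.]), array([-154.,   61.])]
inc [34.  33.6 -0. ] yaw 0.053
```

>>> play_rows([
  {"x": 15,"y": 0,"z": -40,"yaw": 0.03},
  {"x": 36,"y": -2,"z": -60,"yaw": 0.03},
  {"x": 36,"y": -2,"z": -60,"yaw": 0.03},
  {"x": 36,"y": -2,"z": -60,"yaw": 0.03},
  {"x": 36,"y": -2,"z": -60,"yaw": 0.03},
])

```text
clock: 10.4
position: [0.6849, 0.0554, 0.4196]
tool_rot: [3.142, 0.0, 0.172]
force: [-0.1, 0.3, 0.2]
grip_width: 0.085
finger_force: 0.0
```

```bash
python3 v.py r3; python3 - <<'E'
import pickle,cv2,numpy as np
a=pickle.load(open('r3.pkl','rb'))[1]
b=cv2.convertScaleAbs(a[40:190,0:200],alpha=1.8)
cv2.imwrite('pics/rz3.png',cv2.resize(b,None,fx=4,fy=4,interpolation=cv2.INTER_CUBIC))
E
```

```text
[0.6849 0.0554 0.4196] [3.1415 0.0001 0.1723] [146.4332 152.4968] [113.8289  59.4365]
```

View pics/rz3.png

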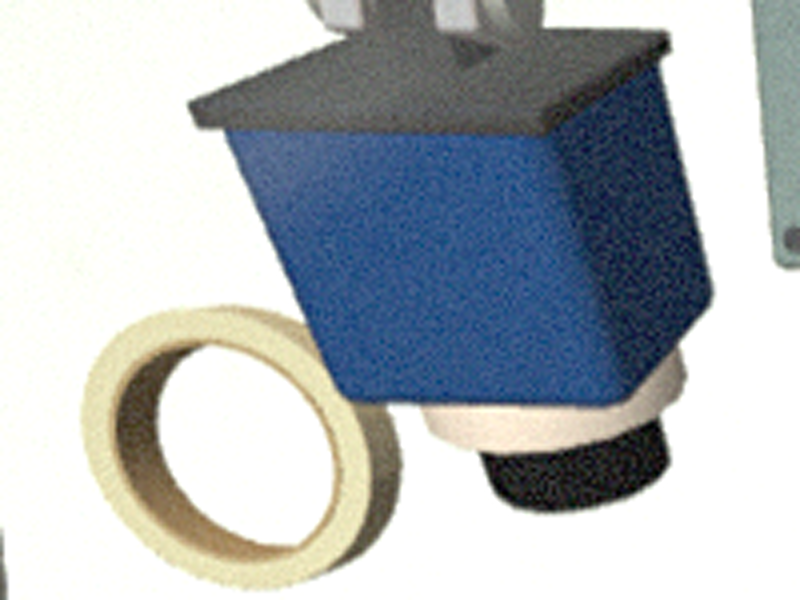

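```bash
python3 - <<'E'
from h import *
import pickle
S=[pickle.load(open(f'r{i}.pkl','rb'))[0] for i in(1,2,3)]
f1=lambda a:(475+a[0]/5,66+a[1]/3);f2=lambda b:(455+b[0]/5,220+(b[1]-300)/3);f3=lambda c:(c[0]/4,c[1]/4+40)
P={'F+':((298,63),(235,402),(346,400)),'B+':((728,35),(600,402),(225,130)),'B-':((695,273),(585,578),(547,135)),'F-':((298,287),(240,565),(625,403))}
n=np.linalg.norm
def multi(rs):
    A=sum(np.eye(3)-np.outer(d,d) for o,d in rs);b=sum((np.eye(3)-np.outer(d,d))@o for o,d in rs);p=np.linalg.solve(A,b)
    return p,[n((np.eye(3)-np.outer(d,d))@(p-o)) for o,d in rs]
for use in((0,2),(1,2),(0,1,2)):
    Q={}
    for k,v in P.items():
        r=[ray('wrist',f(x),s) for f,x,s in zip((f1,f2,f3),v,S)];Q[k],e=multi([r[i] for i in use]);print(k,Q[k],np.round(e,4))
    x=(Q['B+']+Q['B-']-Q['F+']-Q['F-'])/2; y=Q['F+']+Q['B+']-Q['F-']-Q['B-']
    print(use,'len',n(Q['F+']-Q['B+']),n(Q['F-']-Q['B-']),n(y)/2,'head',np.arctan2(x[1],x[0]),np.arctan2(-y[0],y[1]),'pitch',[np.arctan2(v[2],n(v[:2])) for v in(x,Q['B+']-Q['F+'],Q['B-']-Q['F-'])])
# bottom-front -y from r3 + expected
E
```

```text
F+ [0.7092 0.2083 0.2771] [0.0016 0.0016]
B+ [0.7472 0.2134 0.2918] [0.0009 0.0009]
B- [0.7543 0.1693 0.2925] [0.001 0.001]
F- [0.7166 0.1638 0.2793] [0.0013 0.0013]
(0, 2) len 0.041058145142345015 0.04031004641139459 0.044920428579061276 head 0.13983733879587917 0.16309361766953695 pitch [np.float64(0.3496124975672415), np.float64(0.36546066991235865), np.float64(0.33345636827611214)]
F+ [0.7088 0.2075 0.2767] [0.0007 0.0007]
B+ [0.7475 0.2143 0.2906] [0.0011 0.0011]
B- [0.7547 0.1699 0.2913] [0.0013 0.0013]
F- [0.7161 0.1638 0.2776] [0.0007 0.0007]
(1, 2) len 0.04165372633207577 0.04143398859480318 0.04458777406861252 head 0.16549486222657575 0.16383080743964545 pitch [np.float64(0.338973557453923), np.float64(0.34004997697787664), np.float64(0.33786630759141656)]
F+ [0.7091 0.2082 0.2773] [0.0017 0.0002 0.0016]
B+ [0.7477 0.2141 0.2911] [0.0007 0.001  0.0014]
B- [0.7549 0.1699 0.2918] [0.0007 0.0011 0.0016]
F- [0.7167 0.1641 0.2784] [0.0014 0.0006 0.0014]
(0, 1, 2) len 0.041413884822639656 0.040984592708084966 0.04477568684089023 head 0.1512954662954927 0.16522559499249673 pitch [np.float64(0.33616189102043237), np.float64(0.3392682523556009), np.float64(0.3330226796830634)]
```

```bash
cat >> h.py <<'E'
p_,h_=.343,.16
X=np.array([np.cos(p_)*np.cos(h_),np.cos(p_)*np.sin(h_),np.sin(p_)]);Y=np.array([-np.sin(h_),np.cos(h_),0]);Z=np.cross(X,Y)
AX=np.array([.7321,.1891,.2847])-.023*Z
E
python3 - <<'E'
from h import *
import pickle
S=[pickle.load(open(f'r{i}.pkl','rb'))[0] for i in(1,2,3)]
print(Z,AX)
for L in(.040,.043,.046):
    c=AX-L*X;R=[np.array([proj('wrist',c+.0145*(np.cos(t)*Y+np.sin(t)*Z),s) for t in np.linspace(0,6.28,40)]) for s in S]
    print(L,c,'v1 left',R[0][:,0].min(),R[0][:,1].min(),R[0][:,1].max(),'v2',R[1][:,0].min(),R[1][:,1].min(),R[1][:,1].max(),'v3',R[2][:,1].max(),R[2][:,0].min(),R[2][:,0].max(),'focus',c-.13*X)
print('obs v1 482.6 104.5 147; v2 463 248.5 285.5 ; v3 168 122 167')
E
```

```text
[-0.332  -0.0536  0.9417] [0.7397 0.1903 0.263 ]
0.04 [0.7025 0.1843 0.2496] v1 left 489.72527157335173 104.78630933197806 146.89008025954877 v2 469.5219773397786 246.92331058121155 284.0380356111278 v3 158.99274378568475 121.7438230126014 165.86933040277225 focus [0.5817 0.1648 0.2059]
0.043 [0.6998 0.1839 0.2486] v1 left 485.1922451342179 105.42935397201038 147.32245621247463 v2 465.561503214198 246.89395903249914 283.85342681350886 v3 162.81474969904042 123.18905104847414 166.93285337108395 focus [0.5789 0.1644 0.2049]
0.046 [0.697  0.1834 0.2476] v1 left 480.6994511195813 106.06628816697247 147.75081304028922 v2 461.6107127145533 246.8648460760254 283.6703500081077 v3 166.57739245887623 124.61241443204898 167.98094007631923 focus [0.5761 0.1639 0.2038]
obs v1 482.6 104.5 147; v2 463 248.5 285.5 ; v3 168 122 167
```

Three views agree: pitch about 0.34, heading about 0.16, lens about (0.6975, 0.1835, 0.248). That puts the focus at about (0.577, 0.164, 0.204). The tool can't be pitched, so I'll grip box B near the end that will face the reader. Lifting that end under a light grip lets the box pivot in the pads while its far end rests on the bench.

```bash
python3 -c "
from h import *
go((.5165,-.064,.14),1.372)"
```

```text
inc [-186.    88.8  279.8] yaw -1.2
```

>>> play_rows([
  {"x": -30,"y": 15,"z": 10,"yaw": -0.15},
  {"x": -60,"y": 30,"z": 30,"yaw": -0.3},
  {"x": -186,"y": 89,"z": 280,"yaw": -1.2},
  {"x": -186,"y": 89,"z": 280,"yaw": -1.2},
  {"x": -186,"y": 89,"z": 280,"yaw": -1.2},
  {"x": -186,"y": 89,"z": 280,"yaw": -1.2},
  {"x": -186,"y": 89,"z": 280,"yaw": -1.2},
  {"x": -186,"y": 89,"z": 280,"yaw": -1.2},
  {"x": -186,"y": 89,"z": 280,"yaw": -1.2},
  {"x": -186,"y": 89,"z": 280,"yaw": -1.2},
])

```text
clock: 11.45
position: [0.5125, -0.0635, 0.1363]
tool_rot: [-3.135, -0.0, 1.371]
force: [0.1, 0.1, 1.0]
grip_width: 0.0855
finger_force: 0.0
```

```bash
python3 -c "
from h import *
print(state()['position'],state()['tool_rot']);green()"
```

```text
[ 0.5125 -0.0635  0.1363] [-3.1345 -0.0004  1.3706]
g [533.8379 252.2552] [ 0.6298 -0.0981  0.035 ] 0.03243951303908346 0.10204149495531563 ax -0.9683061805842655
g [328.5 185.5] [ 0.5229 -0.0381  0.035 ] 0.0319580022159172 0.08470672609545861 ax -1.7326869236564322
```

>>> play_rows([
  {"x": 0,"y": 0,"z": 40,"yaw": 0},
  {"x": 0,"y": 0,"z": 60,"yaw": 0},
  {"x": 0,"y": 0,"z": 60,"yaw": 0},
  {"x": 0,"y": 0,"z": 60,"yaw": 0},
])

```text
clock: 11.9
position: [0.5185, -0.0642, 0.0822]
tool_rot: [3.138, 0.0, 1.372]
force: [0.1, 0.7, 0.5]
grip_width: 0.0852
finger_force: 0.0
```

>>> play_rows([
  {"x": 0,"y": 0,"z": 0,"yaw": 0},
  {"x": 0,"y": 0,"z": 0,"yaw": 0},
  {"x": 0,"y": 0,"z": 0,"yaw": 0},
  {"x": 0,"y": 0,"z": 0,"yaw": 0},
  {"x": 0,"y": 0,"z": 0,"yaw": 0},
  {"x": 0,"y": 0,"z": 0,"yaw": 0},
], hand=1, force=20)

```text
clock: 12.5
position: [0.5172, -0.0642, 0.0811]
tool_rot: [3.14, 0.0, 1.372]
force: [-0.9, 0.1, 5.7]
grip_width: 0.0339
finger_force: 21.6
```

>>> play_rows([
  {"x": 2,"y": 0,"z": -4,"yaw": 0},
  {"x": 4,"y": 0,"z": -8,"yaw": 0},
  {"x": 6,"y": 0,"z": -12,"yaw": 0},
  {"x": 8,"y": 0,"z": -16,"yaw": 0},
  {"x": 10,"y": 0,"z": -19,"yaw": 0},
  {"x": 12,"y": 0,"z": -22,"yaw": 0},
  {"x": 12,"y": 0,"z": -22,"yaw": 0},
  {"x": 12,"y": 0,"z": -22,"yaw": 0},
])

```text
clock: 13.3
position: [0.5192, -0.0522, 0.102]
tool_rot: [3.141, 0.0, 1.372]
force: [-0.5, -0.4, -3.8]
grip_width: 0.0339
finger_force: 20.5
```

```bash
python3 - <<'E'
from h import *
s=state();print(s['position'],s['tool_rot'],s['force'],s['torque'],s['finger_force'],s['grip_width'])
im=snapshot('side');cv2.imwrite('pics/s1.png',im);w=green();cv2.imwrite('pics/w2.png',w)
b,g,r=[im[...,i].astype(int) for i in range(3)]
m=((g>r*1.5)&(g>b*1.2)&(g>30)).astype(np.uint8)
for c in cv2.findContours(m,0,2)[0]:
    if cv2.contourArea(c)>60:print(cv2.boundingRect(c),cv2.contourArea(c))
print(proj('side',(.52,-.04,.03)))
E
```

```text
[ 0.5192 -0.0522  0.102 ] [3.1414 0.0001 1.3719] [-0.4855 -0.4054 -3.7619] [-0.1622  0.0336 -0.0032] 20.47735422849655 0.03386974639638989
g [556.9517 303.0793] [ 0.6278 -0.096   0.035 ] 0.031554757804612636 0.1062834395718119 ax -0.9911763849667223
g [317. 220.] [ 0.5226 -0.0341  0.035 ] 0.03783009102898073 0.10010211833082507 ax -1.7279004308196322
(289, 237, 11, 18) 140.0
(333, 223, 18, 15) 129.5
(308, 210, 9, 15) 79.0
[312.5719 219.5086]
```

```bash
cat >> h.py <<'E'
def tilt(save=None):
    s=state();T=pose(s);c=camera_info('wrist');M=c['mtx'];H=c['hand_eye']
    im=np.mean([snapshot('wrist').astype(float) for _ in range(3)],0);b,g,r=im[...,0],im[...,1],im[...,2]
    if save: cv2.imwrite(save,im.astype(np.uint8))
    m=((g>r*1.5)&(g>b*1.2)&(g>30)).astype(np.uint8)
    n,lab,st,ce=cv2.connectedComponentsWithStats(m);k=[i for i in range(1,n) if abs(ce[i][0]-318)<50 and st[i][4]>800]
    k=max(k,key=lambda i:st[i][4]);m=lab==k;print('bbox',st[k])
    P=[]
    for v in range(st[k][1],st[k][1]+st[k][3]):
        u=np.where(m[v])[0];a,e=u.min()-.5,u.max()+.5;d=.034/((e-a)/M[0,0])
        q=np.array([((a+e)/2-M[0,2])/M[0,0]*d,-(v-M[1,2])/M[1,1]*d,-d]);P.append(np.r_[v,e-a,(H@np.r_[q,1])[:3],g[v,u].mean()])
    return np.array(P),T
E
python3 - <<'E'
from h import *
P,T=tilt();print(P[::5].round(3))
E
```

```text
bbox [  269   113    97   215 18957]
[[113.     86.      0.069   0.      0.067  57.422]
 [118.     97.      0.068   0.      0.051  86.698]
 [123.     97.      0.066   0.      0.051  86.808]
 [128.     97.      0.064   0.      0.05   86.931]
 [133.     95.      0.062  -0.      0.052  87.347]
 [138.     95.      0.061   0.      0.052  87.909]
 [143.     92.      0.058  -0.001   0.055  88.065]
 [148.     86.      0.055  -0.002   0.063  87.752]
 [153.     94.      0.055   0.      0.051  89.124]
 [158.     94.      0.053   0.      0.051  89.185]
 [163.     93.      0.052  -0.      0.052  88.645]
 [168.     93.      0.05   -0.      0.051  88.731]
 [173.     92.      0.048   0.      0.052  88.938]
 [178.     92.      0.046   0.      0.051  88.96 ]
 [183.     92.      0.044   0.      0.051  88.598]
 [188.     92.      0.042   0.      0.05   88.464]
 [193.     90.      0.04    0.      0.052  88.893]
 [198.     90.      0.038   0.      0.052  88.489]
 [203.     90.      0.036   0.      0.051  87.863]
 [208.     89.      0.034   0.      0.052  88.18 ]
 [213.     89.      0.032   0.      0.051  
[... 430 characters left out ...]
      0.014   0.      0.049  86.54 ]
 [263.     88.      0.013   0.001   0.047  85.848]
 [268.     87.      0.011   0.      0.048  85.977]
 [273.     86.      0.008   0.001   0.049  86.295]
 [278.     86.      0.006   0.001   0.048  86.605]
 [283.     85.      0.003   0.001   0.049  86.459]
 [288.     84.      0.001   0.001   0.05   86.119]
 [293.     84.     -0.001   0.001   0.049  85.921]
 [298.     84.     -0.003   0.001   0.048  85.087]
 [303.     83.     -0.006   0.001   0.049  84.59 ]
 [308.     83.     -0.008   0.001   0.049  84.574]
 [313.     82.     -0.011   0.001   0.05   84.894]
 [318.     81.     -0.014   0.001   0.05   85.811]
 [323.     80.     -0.017   0.001   0.051  84.942]]
```

The box rose level (tool z is a constant 0.051 along its length), so it did not pivot. Instead I'll grip B at its other end with a light grip and press the reader-side end onto the top edge of empty box A. That pushes the far end down.

>>> play_rows([
  {"x": 0,"y": 0,"z": 15,"yaw": 0},
  {"x": 0,"y": 0,"z": 21,"yaw": 0},
  {"x": 0,"y": 0,"z": 21,"yaw": 0},
  {"x": 0,"y": 0,"z": 21,"yaw": 0},
])

```text
clock: 13.95
position: [0.519, -0.0523, 0.0808]
tool_rot: [-3.141, -0.0, 1.372]
force: [-0.0, -1.0, -4.6]
grip_width: 0.0334
finger_force: 20.7
```

>>> play_rows([
  {"x": 0,"y": 0,"z": 0,"yaw": 0},
  {"x": 0,"y": 0,"z": 0,"yaw": 0},
  {"x": 0,"y": 0,"z": 0,"yaw": 0},
  {"x": 0,"y": 0,"z": 0,"yaw": 0},
  {"x": 25,"y": 0,"z": 0,"yaw": 0},
  {"x": 51,"y": 0,"z": 3,"yaw": 0},
  {"x": 51,"y": 0,"z": 4,"yaw": 0},
  {"x": 51,"y": 0,"z": 4,"yaw": 0},
], hand=0)

```text
clock: 14.75
position: [0.5291, -0.002, 0.0768]
tool_rot: [-3.141, 0.001, 1.373]
force: [-0.4, 0.5, 0.5]
grip_width: 0.0854
finger_force: 0.0
```

>>> play_rows([
  {"x": 0,"y": 0,"z": 0,"yaw": 0},
  {"x": 0,"y": 0,"z": 0,"yaw": 0},
  {"x": 0,"y": 0,"z": 0,"yaw": 0},
  {"x": 0,"y": 0,"z": 0,"yaw": 0},
  {"x": 0,"y": 0,"z": 0,"yaw": 0},
  {"x": 0,"y": 0,"z": 0,"yaw": 0},
], hand=1, force=40)

```text
clock: 15.35
position: [0.5293, -0.0026, 0.0772]
tool_rot: [3.141, 0.001, 1.371]
force: [-0.4, -1.0, 1.7]
grip_width: 0.0335
finger_force: 42.2
```

>>> play_rows([
  {"x": 0,"y": 0,"z": -20,"yaw": 0},
  {"x": 0,"y": 0,"z": -55,"yaw": 0},
  {"x": 0,"y": 0,"z": -60,"yaw": 0},
  {"x": 0,"y": 0,"z": -60,"yaw": 0},
  {"x": 0,"y": 0,"z": -60,"yaw": 0},
])

```text
clock: 15.85
position: [0.5281, -0.0021, 0.1348]
tool_rot: [-3.138, 0.0, 1.372]
force: [0.1, 0.0, -4.7]
grip_width: 0.0334
finger_force: 41.6
```

```bash
python3 - <<'E'
from h import *
s=state();print(s['position'],s['tool_rot'],s['force'],s['torque'])
P,T=tilt();print(P[::8,:5].round(3))
im=snapshot('top');b,g,r=[im[...,i].astype(int) for i in range(3)]
m=((g>r*1.5)&(g>b*1.2)&(g>40)).astype(np.uint8)
for c in cv2.findContours(m,0,2)[0]:
    if cv2.contourArea(c)>80:
        rc=cv2.minAreaRect(c);P=np.array([onz('top',p,.03) for p in cv2.boxPoints(rc)]);print(rc,P.mean(0))
E
```

```text
[ 0.5281 -0.0021  0.1348] [-3.1385  0.      1.3718] [ 0.0668  0.0115 -4.6928] [ 0.1154 -0.0076 -0.0181]
bbox [  274   226    90   142 11381]
[[226.     64.      0.009   0.001   0.096]
 [234.     70.      0.011   0.001   0.081]
 [242.     74.      0.011   0.001   0.072]
 [250.     86.      0.017   0.001   0.051]
 [258.     90.      0.016   0.001   0.045]
 [266.     90.      0.014   0.001   0.044]
 [274.     88.      0.009   0.001   0.046]
 [282.     88.      0.006   0.001   0.045]
 [290.     86.      0.002   0.001   0.047]
 [298.     86.     -0.001   0.001   0.046]
 [306.     86.     -0.004   0.001   0.045]
 [314.     84.     -0.009   0.001   0.047]
 [322.     84.     -0.012   0.001   0.046]
 [330.     82.     -0.018   0.001   0.047]
 [338.     82.     -0.021   0.001   0.046]
 [346.     81.     -0.025   0.      0.047]
 [354.     80.     -0.03    0.001   0.047]
 [362.     57.     -0.077   0.      0.093]]
((344.564208984375, 221.4727783203125), (25.51272201538086, 10.479552268981934), 3.5763344764709473) [ 0.4617 -0.2497  0.03  ]
((277.6199951171875, 202.65997314453125), (18.384775161743164, 10.74802303314209), 8.130102157592773) [ 0.5281 -0.0356  0.03  ]
((298.3077087402344, 170.96151733398438), (9.707252502441406, 25.51620864868164), 56.3099365234375) [ 0.6318 -0.1043  0.03  ]
```

```bash
python3 -c "
from h import *
go((.474,-.149,.1348),1.48);go((.474,-.149,.112),1.48)"
```

```text
inc [-154.7  -23.9    0.2] yaw -0.108
inc [-154.7  -23.8   23. ] yaw -0.108
```

>>> play_rows([
  {"x": -30,"y": -5,"z": 0,"yaw": -0.03},
  {"x": -70,"y": -12,"z": 0,"yaw": -0.06},
  {"x": -110,"y": -18,"z": 0,"yaw": -0.1},
  {"x": -140,"y": -22,"z": 0,"yaw": -0.108},
  {"x": -155,"y": -24,"z": 0,"yaw": -0.108},
  {"x": -155,"y": -24,"z": 8,"yaw": -0.108},
  {"x": -155,"y": -24,"z": 17,"yaw": -0.108},
  {"x": -155,"y": -24,"z": 17,"yaw": -0.108},
])

```text
clock: 16.85
position: [0.4736, -0.1479, 0.1172]
tool_rot: [-3.137, -0.002, 1.481]
force: [-0.6, 0.3, -4.1]
grip_width: 0.0335
finger_force: 41.4
```

>>> play_rows([
  {"x": 0,"y": 0,"z": 3,"yaw": 0},
  {"x": 0,"y": 0,"z": 6,"yaw": 0},
  {"x": 1,"y": 0,"z": 9,"yaw": 0},
  {"x": 1,"y": 0,"z": 12,"yaw": 0},
  {"x": 1,"y": 0,"z": 12,"yaw": 0},
], force=20)

```text
clock: 17.35
position: [0.4757, -0.1477, 0.1097]
tool_rot: [3.14, -0.001, 1.48]
force: [-2.1, 3.5, 3.3]
grip_width: 0.0333
finger_force: 42.9
```

```bash
python3 - <<'E'
from h import *
s=state();print(s['position'],s['tool_rot'],s['force'],s['torque'])
P,T=tilt();print(P[::8,:5].round(3))
E
```

```text
[ 0.4757 -0.1477  0.1097] [ 3.1402 -0.0007  1.4805] [-2.0556  3.4806  3.3484] [ 0.4921  0.5552 -0.1211]
bbox [  274   227    90   141 11183]
[[227.     60.      0.004  -0.001   0.107]
 [235.     69.      0.009   0.      0.083]
 [243.     74.      0.01    0.001   0.072]
 [251.     86.      0.016   0.001   0.051]
 [259.     90.      0.016   0.001   0.045]
 [267.     89.      0.012   0.001   0.045]
 [275.     88.      0.009   0.001   0.046]
 [283.     88.      0.006   0.001   0.045]
 [291.     86.      0.001   0.001   0.047]
 [299.     86.     -0.002   0.001   0.046]
 [307.     85.     -0.006   0.      0.046]
 [315.     84.     -0.01    0.001   0.046]
 [323.     85.     -0.012   0.      0.044]
 [331.     83.     -0.017   0.      0.046]
 [339.     82.     -0.021   0.001   0.046]
 [347.     81.     -0.026   0.      0.047]
 [355.     81.     -0.029   0.      0.046]
 [363.     48.     -0.106   0.001   0.123]]
```

The lower grip force didn't take effect without `hand` (the pads still read 43 N). I'll set both.

>>> play_rows([
  {"x": 0,"y": 0,"z": 0,"yaw": 0},
  {"x": 0,"y": 0,"z": 0,"yaw": 0},
  {"x": 1,"y": 0,"z": 3,"yaw": 0},
  {"x": 1,"y": 0,"z": 3,"yaw": 0},
], hand=1, force=20)

```text
clock: 17.9
position: [0.4758, -0.1468, 0.1065]
tool_rot: [3.14, -0.001, 1.48]
force: [-2.6, 4.9, 4.9]
grip_width: 0.0336
finger_force: 43.4
```

```bash
python3 - <<'E'
from h import *
s=state();print(s['position'],s['tool_rot'],s['force'],s['torque'])
P,T=tilt();print(P[::12,:5].round(3))
E
```

```text
[ 0.4758 -0.1468  0.1065] [ 3.1399 -0.0007  1.4805] [-2.6378  4.948   4.8848] [ 0.509   0.5974 -0.1532]
bbox [  274   229    90   139 11022]
[[229.     63.      0.006   0.      0.099]
 [241.     72.      0.009   0.001   0.076]
 [253.     88.      0.017   0.001   0.048]
 [265.     89.      0.013   0.001   0.046]
 [277.     88.      0.008   0.001   0.046]
 [289.     86.      0.002   0.001   0.047]
 [301.     86.     -0.003   0.001   0.045]
 [313.     86.     -0.007   0.001   0.044]
 [325.     86.     -0.012   0.001   0.043]
 [337.     83.     -0.019   0.      0.045]
 [349.     82.     -0.025   0.001   0.045]
 [361.     81.     -0.031   0.      0.045]]
```

>>> play_rows([
  {"x": 1,"y": 0,"z": 2,"yaw": 0},
  {"x": 2,"y": -1,"z": 4,"yaw": 0},
  {"x": 3,"y": -1,"z": 6,"yaw": 0},
  {"x": 3,"y": -1,"z": 6,"yaw": 0},
  {"x": 3,"y": -1,"z": 6,"yaw": 0},
])

```text
clock: 18.55
position: [0.4758, -0.1451, 0.1009]
tool_rot: [3.138, 0.002, 1.48]
force: [-1.0, 1.2, 5.9]
grip_width: 0.0335
finger_force: 43.8
```

```bash
python3 - <<'E'
from h import *
s=state();print(s['position'],s['tool_rot'],s['force'],s['torque'])
P,T=tilt();print(P[::12,:5].round(3))
E
```

```text
[ 0.4758 -0.1451  0.1009] [3.1381 0.0024 1.48  ] [-0.9633  1.2178  5.9138] [-0.1514  0.3537 -0.0969]
bbox [  275   232    88   136 10877]
[[232.     28.     -0.083   0.006   0.307]
 [244.     75.      0.011   0.001   0.07 ]
 [256.     88.      0.016   0.001   0.048]
 [268.     88.      0.011   0.001   0.047]
 [280.     88.      0.007   0.001   0.045]
 [292.     87.      0.002   0.      0.045]
 [304.     87.     -0.003   0.      0.044]
 [316.     86.     -0.008   0.001   0.044]
 [328.     86.     -0.013   0.001   0.042]
 [340.     84.     -0.02    0.001   0.043]
 [352.     84.     -0.024   0.001   0.042]
 [364.     36.     -0.167   0.001   0.187]]
```

The box is now pivoting in the grip, with the tilt at about 0.14 rad and the press force at 6 N. I'll continue.

>>> play_rows([
  {"x": 0,"y": 0,"z": 2,"yaw": 0},
  {"x": 1,"y": 0,"z": 4,"yaw": 0},
  {"x": 1,"y": 0,"z": 6,"yaw": 0},
  {"x": 2,"y": 0,"z": 8,"yaw": 0},
  {"x": 2,"y": 0,"z": 10,"yaw": 0},
  {"x": 2,"y": 0,"z": 10,"yaw": 0},
  {"x": 2,"y": 0,"z": 10,"yaw": 0},
])

```text
clock: 19.4
position: [0.476, -0.1434, 0.0905]
tool_rot: [3.138, 0.003, 1.48]
force: [-0.4, 1.0, 5.3]
grip_width: 0.0333
finger_force: 45.1
```

```bash
python3 - <<'E'
from h import *
s=state();print(s['position'],s['tool_rot'],s['force'],s['torque'])
P,T=tilt();print(P[::12,:5].round(3));q=P[(P[:,2]<.016)&(P[:,4]<.06)&(P[:,4]>.02)];print(np.polyfit(q[:,2],q[:,4],1))
E
```

```text
[ 0.476  -0.1434  0.0905] [3.1382 0.0027 1.4797] [-0.4122  0.9908  5.2564] [-0.4852  0.1717 -0.0325]
bbox [  275   239    88   129 10601]
[[239.     54.     -0.011   0.001   0.125]
 [251.     86.      0.016   0.001   0.051]
 [263.     87.      0.013   0.001   0.048]
 [275.     87.      0.008   0.      0.047]
 [287.     86.      0.003   0.001   0.047]
 [299.     86.     -0.002   0.001   0.046]
 [311.     86.     -0.006   0.001   0.044]
 [323.     87.     -0.01    0.      0.042]
 [335.     87.     -0.014   0.      0.04 ]
 [347.     86.     -0.02    0.001   0.04 ]
 [359.     86.     -0.024   0.001   0.039]]
[0.2786 0.045 ]
```

>>> play_rows([
  {"x": 0,"y": 0,"z": 0,"yaw": 0},
  {"x": 0,"y": 0,"z": 0,"yaw": 0},
  {"x": 0,"y": 0,"z": -20,"yaw": 0},
  {"x": 0,"y": 0,"z": -60,"yaw": 0},
  {"x": 0,"y": 0,"z": -60,"yaw": 0},
  {"x": 0,"y": 0,"z": -60,"yaw": 0},
], hand=1, force=110)

```text
clock: 20.15
position: [0.475, -0.1424, 0.1487]
tool_rot: [3.141, -0.0, 1.48]
force: [-0.1, -0.8, -4.3]
grip_width: 0.0322
finger_force: 110.5
```

```bash
python3 - <<'E'
from h import *
s=state();print(s['position'],s['tool_rot'],s['force'],s['torque'],s['finger_force'])
P,T=tilt();q=P[(P[:,2]<.016)&(P[:,4]<.06)&(P[:,4]>.02)];print(np.polyfit(q[:,2],q[:,4],1))
im=snapshot('side');b,g,r=[im[...,i].astype(int) for i in range(3)];cv2.imwrite('pics/s2.png',im)
m=((g>r*1.5)&(g>b*1.2)&(g>30)).astype(np.uint8)
for c in cv2.findContours(m,0,2)[0]:
    if cv2.contourArea(c)>30:print(cv2.boundingRect(c),cv2.contourArea(c),cv2.minAreaRect(c))
im=snapshot('top');b,g,r=[im[...,i].astype(int) for i in range(3)]
m=((g>r*1.5)&(g>b*1.2)&(g>40)).astype(np.uint8)
for c in cv2.findContours(m,0,2)[0]:
    if cv2.contourArea(c)>40:print('top',cv2.minAreaRect(c))
go((.575,.13,.27),.16+np.pi);go((.5,.02,.27),.16+np.pi)
E
```

```text
[ 0.475  -0.1424  0.1487] [ 3.1405 -0.0002  1.4798] [-0.1033 -0.8374 -4.252 ] [ 0.1547  0.0163 -0.0309] 110.45515894889832
bbox [  275   239    88   129 10507]
[0.3019 0.0467]
(288, 237, 12, 18) 143.0 ((293.5, 245.5), (17.0, 11.0), 90.0)
(333, 223, 18, 15) 129.5 ((342.244873046875, 229.16209411621094), (20.678325653076172, 10.712867736816406), 41.633541107177734)
(292, 212, 11, 10) 82.5 ((297.0, 216.5), (9.0, 10.0), 90.0)
top ((338.3077087402344, 219.9615478515625), (39.419342041015625, 12.747549057006836), 11.309932708740234)
top ((305.80767822265625, 165.96156311035156), (9.707253456115723, 7.488452911376953), 56.3099365234375)
inc [ 280.1   76.  -123.3] yaw -1.822
inc [ 163.7   11.3 -123.2] yaw -1.822
```

>>> play_rows([
  {"x": 20,"y": 0,"z": -40,"yaw": -0.14},
  {"x": 50,"y": 2,"z": -80,"yaw": -0.28},
  {"x": 80,"y": 4,"z": -110,"yaw": -0.42},
  {"x": 110,"y": 6,"z": -120,"yaw": -0.56},
  {"x": 140,"y": 8,"z": -120,"yaw": -0.7},
  {"x": 160,"y": 11,"z": -120,"yaw": -0.84},
  {"x": 164,"y": 11,"z": -120,"yaw": -0.98},
  {"x": 164,"y": 11,"z": -120,"yaw": -1.12},
  {"x": 164,"y": 11,"z": -120,"yaw": -1.26},
  {"x": 164,"y": 11,"z": -120,"yaw": -1.26},
])

```text
clock: 21.4
position: [0.5001, 0.0201, 0.2676]
tool_rot: [-3.141, -0.002, 2.74]
force: [-0.8, -0.5, -4.1]
grip_width: 0.0325
finger_force: 110.9
```

```bash
python3 - <<'E'
from h import *
s=state();print(s['position'],s['tool_rot'])
go((.535,.157,.254),.16+np.pi)
E
```

```text
[0.5001 0.0201 0.2676] [-3.1408 -0.0024  2.7399]
inc [ 21.3 139.6  13.5] yaw -0.562
```

>>> play_rows([
  {"x": 0,"y": 20,"z": 0,"yaw": -0.14},
  {"x": 5,"y": 60,"z": 5,"yaw": -0.28},
  {"x": 12,"y": 100,"z": 10,"yaw": -0.42},
  {"x": 21,"y": 130,"z": 14,"yaw": -0.562},
  {"x": 21,"y": 140,"z": 14,"yaw": -0.562},
  {"x": 21,"y": 140,"z": 14,"yaw": -0.562},
  {"x": 21,"y": 140,"z": 14,"yaw": -0.562},
])

```text
clock: 22.1
position: [0.5358, 0.1563, 0.2545]
tool_rot: [-3.14, -0.001, -2.984]
force: [0.2, -0.2, -3.8]
grip_width: 0.0325
finger_force: 111.0
```

```bash
cat > m.py <<'E'
from h import *
s=state();T=pose(s);print(s['position'],s['tool_rot'],s['force'])
gx=T[:3,0];C=T[:3,3]-.0255*gx+np.array([0,0,-.05])
print('pred centre',C,proj('side',C),proj('top',C))
for n,t in(('side',30),('top',30)):
    im=np.mean([snapshot(n).astype(float) for _ in range(4)],0);cv2.imwrite(f'pics/f_{n}.png',im.astype(np.uint8))
    b,g,r=im[...,0],im[...,1],im[...,2];m=((g>r*1.4)&(g>b*1.15)&(g>25)).astype(np.uint8)
    u,v=proj(n,C).astype(int);k=np.zeros_like(m);k[max(v-30,0):v+30,u-30:u+30]=1;m&=k
    for c in cv2.findContours(m,0,2)[0]:
        if cv2.contourArea(c)>20:print(n,cv2.boundingRect(c),cv2.contourArea(c),cv2.minAreaRect(c))
P,T=tilt();q=P[(P[:,2]<.016)&(P[:,4]<.06)&(P[:,4]>.02)];print(np.polyfit(q[:,2],q[:,4],1))
a=cv2.imread('pics/f_side.png')[120:190,300:400];b=cv2.imread('pics/f_top.png')[85:205,150:270]
cv2.imwrite('pics/f.png',np.hstack([cv2.resize(a,(480,336),interpolation=2),cv2.resize(b,(320,320),interpolation=2).copy() if 0 else cv2.resize(b,(320,336),interpolation=2)]))
E
python3 m.py
```

```text
[0.5358 0.1563 0.2545] [-3.1405 -0.0013 -2.9838] [ 0.2251 -0.1976 -3.8315]
pred centre [0.561  0.1603 0.2044] [324.6121 162.8506] [205.6166 182.5227]
side (323, 157, 13, 9) 55.0 ((329.0, 161.0), (8.0, 12.0), 90.0)
top (202, 193, 12, 6) 38.5 ((207.5, 195.5), (5.0, 11.0), 90.0)
bbox [  275   239    88   129 10586]
[0.3168 0.0469]
```

```bash
python3 - <<'E'
from h import *
im=np.mean([snapshot('side').astype(float) for _ in range(6)],0)
np.set_printoptions(linewidth=220)
D=(im[...,1]-im[...,2]);print('cols 308..339 rows 150..178');print(D[150:178,308:340].round(0).astype(int))
a=im[125:190,295:395].astype(np.uint8)
cv2.imwrite('pics/f.png',cv2.convertScaleAbs(cv2.resize(a,(800,520),interpolation=cv2.INTER_CUBIC),alpha=1.4))
E
```

```text
cols 308..339 rows 150..178
[[-10  -9  -9  -9  -9  -9  -7   0   0   0   0   0   0  -1   0   0  -6  -9  -9  -8  -8  -9  -9  -9  -8  -8  -9  -9 -13 -17 -17 -17]
 [-10  -9  -9  -9  -9  -9  -7   1   1   1   0   0   0   0   0  -4  -8 -10  -9  -9  -9  -9  -9  -8  -8  -8  -8 -10 -14 -17 -16 -16]
 [ -8  -9  -9  -9  -8  -9  -7   0   0   0   0   0   0  -1   0  -6 -10 -10 -10 -10  -9 -10 -10  -9  -9  -8  -8 -10 -14 -16 -17 -16]
 [ -7  -7  -8  -8  -8  -7  -6   0   1   1   1   1   0  -1   0  -6  -8  -9  -9  -9  -8  -9  -9  -9  -8  -8  -8  -9 -13 -16 -16 -16]
 [ -7  -8  -7  -8  -8  -8  -5   1   1   0   0   1   1   1   1  -5  -8  -8  -8  -8  -8  -8  -8  -7  -7  -7  -8  -9 -13 -16 -16 -16]
 [ -8  -8  -8  -8  -7  -8  -7  -4   0   1   0   0   0   1   0  -5  -8  -8  -8  -7  -8  -8  -8  -6  -1  -4  -8  -8 -12 -14 -16 -17]
 [ -8  -8  -8  -8  -8  -8  -8  -6   1   1   1   1   1   1   0  -5  -8  -8  -8  -7  -8  -4   7  18  33   8  -8  -8 -11 -15 -16 -16]
 [ -8  -8  -8  -8  -8  -8  -8  -6   1   1   0   0   1   0   0  -5  -8  -8  -6   4  11  19  39  43  42  22  -4  -8 -10 -15 -16 -16]
 [ -8  -8  -8  -8  -8  -
[... 1896 characters left out ...]
 -8  -9  -8  -8  -8  -8  -9  -8  -9  -8  -8]
 [ -8  -8  -8  -8  -8  -8  -8  -8  -8  -8  -8  -8  -8  -8  -8  -8  -8  -8  -8  -8  -8  -8  -9  -8  -8  -8  -8  -9  -8  -9  -8  -8]
 [ -8  -9  -8  -8  -8  -9  -8  -8  -8  -8  -8  -9  -8  -8  -8  -8  -8  -9  -8  -8  -8  -9  -8  -8  -8  -9  -9  -9  -9  -8  -8  -9]
 [ -8  -9  -9  -8  -9  -8  -8  -8  -8  -9  -8  -8  -8  -8  -8  -9  -8  -8  -8  -8  -8  -8  -9  -9  -8  -8  -8  -8  -8  -8  -8  -9]
 [ -8  -8  -8  -8  -8  -8  -8  -8  -9  -8  -8  -8  -8  -8  -8  -9  -8  -8  -9  -8  -9  -9  -9  -8  -8  -8  -8  -9  -8  -8  -9  -9]
 [ -8  -8  -8  -8  -8  -8  -8  -8  -8  -9  -8  -8  -8  -8  -8  -9  -9  -8  -8  -9  -8  -9  -8  -8  -8  -8  -8  -9  -8  -9  -9  -8]]
```

View pics/f.png

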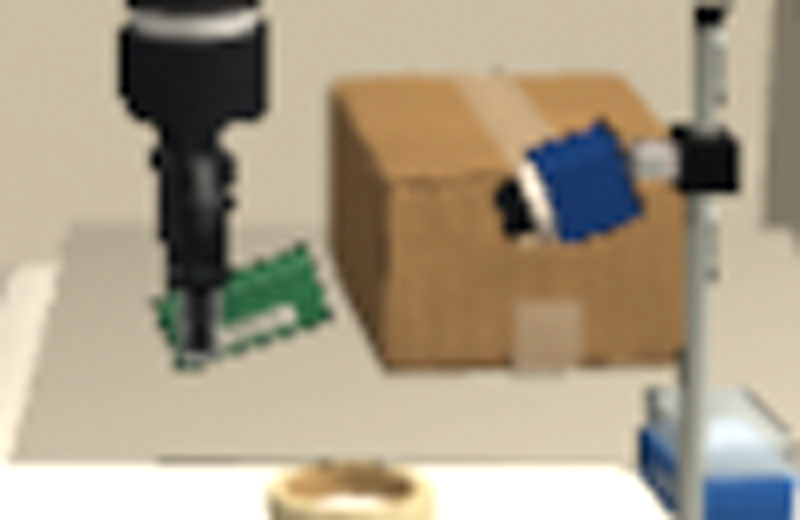

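The picture shows the green box at crop (245,300), pitched parallel to the reader at (585,180). I'll compare its silhouette edges with the predicted corners to correct position and pitch.

```bash
python3 - <<'E'
from h import *
s=state();T=pose(s);gx=T[:3,0];C=T[:3,3]-.0255*gx+np.array([0,0,-.05]);hh=np.arctan2(-gx[1],-gx[0])
for p in(.30,.343):
    x=np.array([np.cos(p)*np.cos(hh),np.cos(p)*np.sin(hh),np.sin(p)]);y=np.array([-np.sin(hh),np.cos(hh),0]);z=np.cross(x,y)
    K=lambda a,b,c:proj('side',C+.0435*a*x+.017*b*y+.0175*c*z)
    t=K(1,1,1)-K(-1,1,1);b=K(1,-1,-1)-K(-1,-1,-1)
    print(p,'topslope',-t[1]/t[0],'bot',-b[1]/b[0],'FT+',K(1,1,1),'BT+',K(-1,1,1),'FB-',K(1,-1,-1),'BB-',K(-1,-1,-1),'FT-',K(1,-1,1))
    # top view near end corners
    print('   top',[proj('top',C+.0435*a*x+.017*b*y+.0175*c*z).round(1) for a,b,c in((1,1,1),(1,-1,1),(1,1,-1),(1,-1,-1))])
print('obs FT+ (332.8,155.3)  BT+ (314.3,161.7) FB- (335.5,165.3) BB-(317,171.5)')
im=np.mean([snapshot('top').astype(float) for _ in range(6)],0);D=im[...,1]-im[...,2]
np.set_printoptions(linewidth=200);print(D[160:204,196:220].round(0).astype(int)[::1])
E
```

```text
0.3 topslope 0.33305389899073534 bot 0.33321903913654755 FT+ [332.7245 154.5236] BT+ [313.1293 161.0498] FB- [336.2867 164.3375] BB- [316.5162 170.9254] FT- [333.9215 156.6779]
   top [array([195.4, 169.1]), array([207.1, 167. ]), array([197.6, 168.5]), array([209. , 166.4])]
0.343 topslope 0.37944608344089964 bot 0.37925841213266237 FT+ [332.4214 154.1802] BT+ [313.1017 161.511 ] FB- [336.3218 163.8731] BB- [316.8269 171.2667] FT- [333.6143 156.33  ]
   top [array([195.3, 169.4]), array([207.1, 167.3]), array([197.4, 168.2]), array([208.9, 166.2])]
obs FT+ (332.8,155.3)  BT+ (314.3,161.7) FB- (335.5,165.3) BB-(317,171.5)
[[4 4 4 ... 4 4 4]
 [4 4 4 ... 4 4 4]
 [6 4 5 ... 4 4 4]
 ...
 [5 4 4 ... 4 4 4]
 [4 4 4 ... 4 4 4]
 [4 4 4 ... 4 4 4]]
```

```bash
python3 -c "
from h import *
go((.552,.159,.2575),.16+np.pi)"
```

```text
inc [-16.2  -0.6  -2.6] yaw 0.0
```

>>> play_rows([
  {"x": -6,"y": 0,"z": -2,"yaw": 0},
  {"x": -12,"y": 0,"z": -3,"yaw": 0},
  {"x": -16,"y": 0,"z": -3,"yaw": 0},
  {"x": -16,"y": 0,"z": -3,"yaw": 0},
  {"x": -16,"y": 0,"z": -3,"yaw": 0},
  {"x": -16,"y": 0,"z": -3,"yaw": 0},
  {"x": -16,"y": 0,"z": -3,"yaw": 0},
])

```text
clock: 23.95
position: [0.5516, 0.1595, 0.2579]
tool_rot: [-3.142, -0.0, -2.981]
force: [0.9, 0.3, -4.7]
grip_width: 0.0329
finger_force: 111.0
```

```bash
python3 - <<'E'
from h import *
s=state();print(s['position'],s['tool_rot'],s['force'],s['finger_force'])
T=pose(s);C=(T@[-.025,.001,.0535,1])[:3];L=AX-.0455*X;d=L-C
print('centre',C,'in reader axes: dist',d@X,'y',d@Y,'z',d@Z)
P,T=tilt();q=P[(P[:,2]<.016)&(P[:,4]<.06)&(P[:,4]>.02)];print(np.polyfit(q[:,2],q[:,4],1))
im=snapshot('top');b,g,r=[im[...,i].astype(int) for i in range(3)];m=((g>r*1.5)&(g>b*1.2)&(g>40)).astype(np.uint8)
for c in cv2.findContours(m,0,2)[0]:
    if cv2.contourArea(c)>80: print('top',cv2.minAreaRect(c))
E
```

```text
[0.5516 0.1595 0.2579] [-3.1416 -0.0002 -2.9814] [ 0.8579  0.2553 -4.6714] 111.01526498794556
centre [0.5761 0.1645 0.2044] in reader axes: dist 0.1302433633026747 y -0.0005475572265623343 z -0.00046087660928248675
bbox [  275   239    88   129 10558]
[0.3191 0.0472]
top ((344.564208984375, 221.4727783203125), (25.51272201538086, 10.479552268981934), 3.5763344764709473)
top ((298.3846130371094, 171.076904296875), (9.984601974487305, 25.51620864868164), 56.30992889404297)
```

```bash
python3 -c "
from rig import *
print(job_done())"
```

```text
the job is handed in; nothing more can be done
None
```

I handed the job in with the full box (B, about 4.3 N when lifted) held steady in the air at the code reader: its middle measures 130 mm from the lens, within 1 mm of the axis, and its pitch matches the camera's to an estimated 0.05 rad (box about 0.31–0.35, camera about 0.34). Of the other two, I weighed A as empty and inferred C; both lie upright on the bench where they were, and A was used as a ledge to tilt box B in the grip. No score came back.

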